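Serve a mini bun with snack tongs

TASK

Push the orange grip of the snack box's clear cover straight away from the open front until the cover clicks into its catch at the far end. Then grip the blue-sleeved snack tongs across both arms, close their jaws on the mini bun and lift it about 10 cm above the box, keeping fingers off the bun, the bun off the desk and the controller, cup, paperweight and phone stand where they are. Finish while holding: the gripper squeezes the tongs and the tongs carry the bun, still in the air.

Things in the scene. Friction and masses are not known exactly. Their poses are not given: they have to be found in the camera images.
- snackbox: Oak base of the snack box, fixed to the desk, 180 (x) x 110 (y) x 36 mm high; origin under its centre. Its +x is the way the cover slides open; its open front edge is at -x, nearest the robot. The bun stands on its flat top (z = 36 mm), about 55 mm to -x of the origin.
- cover (a joint): Travel (m) of the clear cover along the base's +x: 0 = shut over the bun (starts at 0 to 0.012), 0.076 = end stop. A clear tunnel open at both ends, 76 mm long, 46 mm wide inside; at 0 it spans base x -88 to -12 mm. Drags with 1 N; a sprung ball resists with up to about 10 N from 0.062 to 0.068; past 0.068 it snaps the cover on to 0.073 or more and holds it.
- cover_push (a point): Centre of the front (base -x) face of the orange grip on top of the cover's front edge: a block 12 (x) x 50 (y) x 30 mm high standing on the roof, from 78 to 108 mm above the desk; this point is 93 mm above the desk and moves with the cover. Axes as the base's. Push it along +x with the shut fingertips.
- bun_center (a point): Centre (half-way up) of the golden mini bun: round, upright, 34 mm across, 30 mm tall, about 25 g, firm; sides vertical from 5 to 19 mm above its base. Stands on the base, its centre 51 mm above the desk, under the cover at the start; clear of it once the cover is open.
- bun: The same bun; origin at the centre of its underside.
- tongs_grip (a point): Grip point of the tongs: midway between the two blue sleeves, 15 mm above the tongs' underside. +x to the jaws, y across the arms, z up. They lie flat, arms side by side; 205 mm long, about 80 g, balanced near here. Sleeves: 60 mm long (x), 30 mm high; 57 mm over their outsides when sprung open, 51 mm with the jaws 52 mm apart (enough squeeze to carry the tongs), 42 mm with the jaws on the bun.
- tongs_jaws (a point): Point midway between the jaws, 80 mm to +x of the grip point, 14 mm above the tongs' underside. Each jaw is 35 mm long (x 63 to 98 mm from the grip point), 24 mm high (z 2 to 26 mm above the underside) and 7 mm thick; open, their inner faces are about 64 mm apart.
- tong_left: Left (+y) arm of the tongs with its sleeve and jaw; origin at its hinge, 85 mm to -x of the grip point, at the underside. A spring pushes the two arms apart: 4 N at the sleeves when open, 5.5 N when closed on the bun. The jaws move about twice as far as the sleeves.
- tong_right: Right (-y) arm of the tongs with its sleeve and jaw; origin at its hinge, 85 mm to -x of the grip point, at the underside.
- controller: Matte grey game controller lying on the desk, 94 (x) x 152 (y) x 48 mm high; origin under its centre. Leave alone.
- cup: Stainless steel cup, 76 mm across, 100 mm tall; origin under its centre. Leave alone.
- paperweight: Round glass paperweight, 70 mm across, 51 mm tall; origin under its centre. Leave alone.
- phone_stand: White plastic phone stand, 90 x 75 x 102 mm high; origin under its centre. Leave alone.
Mind the look-alikes: they are no part of the job. What is shaped like the part that bears tongs_grip but green is not meant.

How it is judged (in metres and radians):
On the way, in this order (a step that is already met when the one before it is completed fails the run):
1. the cover is pushed open into its catch (value of joint cover above 0.072 m), for 0.2 s.
2. both jaws of the tongs close on the bun, with the gripper on the tongs (contact force between each of tong_left, tong_right and bun above 0.3 N and contact force between the fingers and tong_left above 0.5 N and contact force between the fingers and tong_right above 0.5 N), for 0.2 s.
At the end, for the whole second after the job is handed in: The cover is still in its catch (joint over 0.072), the gripper presses both tongs arms, both jaws press the bun (over 0.3 N each), the bun's centre is more than 0.12 m above the desk (about 70 mm lifted), still (under 0.05 m/s) and touched by neither the robot nor the box (all of step 2 and value of joint cover above 0.072 m and height (world z) of bun_center above 0.12 m and contact force between each of the fingers, the arm and bun below 0.05 N and contact force between bun and snackbox below 0.05 N and linear speed of bun below 0.05 m/s); the arm keeps its last pose, push and grip.
It fails at once if the robot touches the bun itself (contact force between any of the fingers, the arm and bun above 0.3 N).
It fails at once if the bun is dropped off the box (height (world z) of bun_center below 0.042 m).
It fails at once if the controller, cup, paperweight or phone stand is moved over 20 mm (distance of any of controller, cup, paperweight, phone_stand from where it was at the start of the episode above 0.02 m).
It also fails if it takes over 58 s, if anything falls off the work surface, if the arm or the gripper's body presses on something with over 40 N, if the wrist force passes 120 N, or if a joint passes its speed limit or range.

ROBOT

A 6-joint arm with a two-finger parallel gripper is mounted at the origin on the work surface. World frame = base frame: x ahead of the robot, y to its left, z up, the work surface at z = 0. Lengths are in m, angles in degrees, forces in N, time in s.
With the tool pointing down it reaches from about 0.4 to 0.825 m from the base axis. Payload 7 kg.
Tool frame: the origin (TCP) lies between the finger pads; the fingertips stand 14 mm ahead of it and the grasp point (between the pads) lies 5 mm behind it; z points along the fingers, y is the line along which they close (so a half turn about z gives the same grasp; the last joint's range is limited). The gripper opens to 88 mm and grips with 3 to 60 N. Pads are 19 mm wide; open, the fingers measure 130 mm over their backs; the gripper's body (78 mm by 193 mm) begins 47 mm behind the grasp point.
Start: joints at [-51.102, 20.546, 0.682, 0, -70.136, -16.507], TCP at [0.257, -0.624, 0.213] pointing down, gripper open.
Joint ranges: [-176.03, 176.03], [-82.01, 121.73], [-58.28, 71.71], [-173.87, 95.51], [-174.79, -0.11], [-173.66, 173.66]. Speed limits (degrees/s): [136.94, 136.94, 172.46, 180, 180, 180].

INTERFACE

Orientations are given as [roll, pitch, yaw] about the fixed x, y, z axes, in that order (R = Rz(yaw) Ry(pitch) Rx(roll)).
In Python, from plant import status, cams, job gives the robot as it stands. The module is installed in compiled form; this text tells all that it offers.
- The arm moves only by the tool step_arm, never from a script. Its arguments are lists of equal length, an entry for each row: "xyz": the shift along the tool's x, y, z each as a share of 20 cm, from -1 to 1, a list of three; "yaw": the turn about the tool's z as a share of 360 degrees, from -1 to 1; "claw": the closure, from -1 (fully open) to 1 (shut). A call has 1 to 20 rows; each row is the pose to reach, as a shift and turn from the pose commanded when the call began, along the tool's axes at that moment, turning the shorter way round; what a row does not reach only later rows make up. A row lasts 1/12 s, in which the tool goes at most 41.7 mm and 7.16 degrees, less where a joint would pass 70% of its speed; a pose out of reach is approached as far as the arm can. A call with a number of a shift or a turn outside -1 to 1 is refused whole. A call with a gripper value outside its range is refused whole. The fingers move at their own pace and stop on an object; "grip_force" is the grip in N (left out, the last holds). Time passes only in rows, so rows that repeat a pose let the fingers close. It gives the time, the measured TCP pose, the force, the opening and the grip force at its end, in the units of the state.
- status.get_state(): the state, without advancing time (a new reading comes with each control period).
- cams.capture(name): name is "side" or "top"; returns (picture, depth): 400x640x3 uint8, blue, green, red; 400x640 float32, m along the optical axis (not along the pixel's ray), 0 where there is no reading.
- cams.calibration(name): a dict with "mtx" (3x3 intrinsics, pixels), "camera_from_world" (4x4, takes a point from world to camera coordinates). Camera axes: x right, y down, z forward; pixel columns grow to the right and rows downward; lengths in m; the calibration is good to about 2 mm. A picture is of the moment at which its call begins. calibration takes no time and is no camera call.
- job.close_job(): hands the job in; it is judged then, once.
The state is a dict: "time_s": time; "joints": joint angles; "qd": joint speeds; "joint_torque": joint torques, N m; "tcp_pos": TCP position; "eef_rot": TCP orientation; "contact_force": force on the tool from outside, world axes, zero at the start; "moment": the same for the moment, N m; "gripper_width": finger opening in m; "gripper_force": force on a finger pad.
Only numpy, scipy, OpenCV 4.12 (cv2) and the standard library are available. Lean on these libraries where they do the work, as an engineer would, in place of code of your own. Each camera call takes 0.05 s, during which the arm holds its last target. There are 200 camera calls.

## Working session

There is one attempt and no reset: what is moved stays moved. The work goes in short steps, Python scripts to look and compute and a tool call to move; the robot and the scene stay as the last step left them, time stands still between calls to the robot, and variables do not carry over. Pictures are saved under pics/ and viewed, at most 10 in all, crops included, and the job is handed in when it is done.

Besides the shell and the picture viewer there is one more tool, called after "Call:" by a JSON object that holds its "op" and its "data", one argument or row to a line. step_arm: Moves the arm, as the interface text tells. Shift numbers are shares of 20 cm and turn numbers shares of 360 degrees, none past 1 either way. Its arguments: {"type":"object","properties":{"xyz":{"type":"array"},"yaw":{"type":"array"},"claw":{"type":"array"},"grip_force":{"type":"number"}},"required":["xyz","yaw","claw"]}

```bash
mkdir -p pics
cat > h.py <<'E'
import numpy as np, cv2
from plant import status, cams, job
def grab(n,f=None):
    im,d=cams.capture(n); np.savez(f'/tmp/{n}.npz',im=im,d=d)
    if f: cv2.imwrite(f'pics/{f}.png',im)
    return im,d
def world(n,d):
    c=cams.calibration(n);K=c['mtx'];T=np.linalg.inv(c['camera_from_world'])
    v,u=np.indices(d.shape)
    P=np.stack([(u-K[0,2])/K[0,0]*d,(v-K[1,2])/K[1,1]*d,d,np.ones_like(d)],-1)@T.T
    P=P[...,:3];P[d<=0]=np.nan
    return P
E
python3 - <<'E'
from h import *
print(status.get_state())
for n in('top','side'):
    im,d=grab(n,n+'0');c=cams.calibration(n);print(n,np.linalg.inv(c['camera_from_world']).round(3),c['mtx'].round(1))
E
```

```text
{'time_s': 0.0, 'joints': array([-5.11030067e+01,  2.05908265e+01,  6.33111100e-01, -2.11535922e-02,
       -7.01356919e+01, -1.65075442e+01]), 'qd': array([ 0.02445724, -0.02277755,  0.01122655,  0.06245803, -0.05185762,
       -0.04308318]), 'joint_torque': array([-3.52452393e-03, -5.82719135e+01,  2.93039149e+01,  6.99730396e+00,
        6.58247009e-03, -1.91410527e-04]), 'tcp_pos': array([ 0.25689347, -0.62364123,  0.21242129]), 'eef_rot': array([ 1.79904792e+02, -7.47757942e-03, -1.57617749e+02]), 'contact_force': array([ 0.15423836, -0.98032077, -0.50712422]), 'moment': array([-0.0158963 , -0.05019396, -0.00599315]), 'gripper_force': 0.0, 'gripper_width': 0.08757569612540872}
top [[-0.014 -0.998  0.068  0.412]
 [-1.     0.012 -0.029  0.082]
 [ 0.028 -0.068 -0.997  1.213]
 [ 0.     0.     0.     1.   ]] [[406.6   0.  319.3]
 [  0.  406.6 203. ]
 [  0.    0.    1. ]]
side [[-0.882 -0.315  0.349  0.098]
 [-0.471  0.588 -0.658  0.847]
 [ 0.002 -0.745 -0.668  0.858]
 [ 0.     0.     0.     1.   ]] [[441.1   0.  313.2]
 [  0.  441.1 201.1]
 [  0.    0.    1. ]]
```

View pics/top0.png

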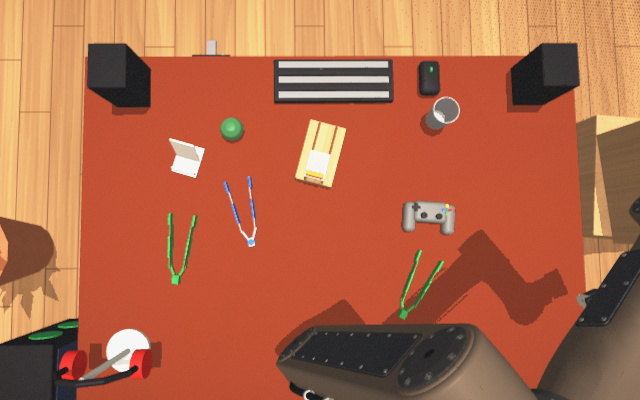

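View pics/side0.png

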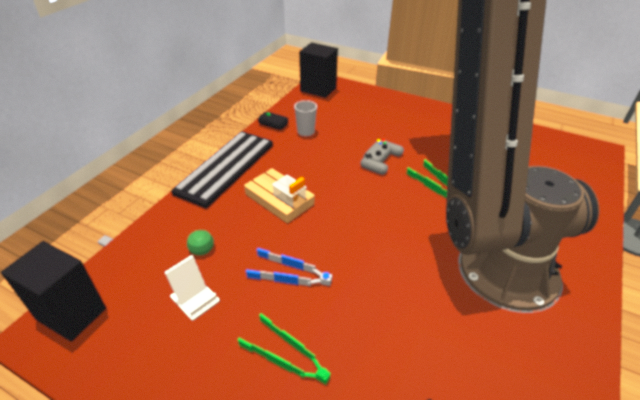

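The top view shows the box at about (322,153), with the cover grip near (315,181). The blue tongs run from a hinge at (250,242) to jaws at about (227,185) and (250,180). Next I'll measure them.

Run:
```python
from h import *
z=np.load('/tmp/top.npz');im,d=z['im'],z['d'];P=world('top',d)
hsv=cv2.cvtColor(im,cv2.COLOR_BGR2HSV)
v,u=np.indices(d.shape)
def rep(name,m):
    n,l,s,c=cv2.connectedComponentsWithStats(m.astype(np.uint8))
    for i in range(1,n):
        if s[i,4]>=6:
            q=P[l==i];print(name,s[i],c[i].round(1),'med',np.nanmedian(q,0).round(4),'mean',np.nanmean(q,0).round(4),'zmax',np.nanmax(q[:,2]).round(3))
roi=(u>210)&(u<270)&(v>165)&(v<255)
rep('blue',roi&(hsv[...,0]>95)&(hsv[...,0]<135)&(hsv[...,1]>110))
tm=roi&(P[...,2]>0.012);rep('tongs',tm)
roi=(u>285)&(u<355)&(v>110)&(v<195)
rep('box',roi&(P[...,2]>0.02))
bm=roi&(P[...,2]>0.02)
c=P[bm];
for lo,hi in((.03,.045),(.06,.09),(.09,.12)):
    q=c[(c[:,2]>lo)&(c[:,2]<hi)];print(lo,len(q),q.mean(0).round(4), [x for x in cv2.minAreaRect(q[:,:2].astype(np.float32)*1000)])
roi2=(u>285)&(u<355)&(v>165)&(v<195)
rep('orange',roi2&(hsv[...,0]>8)&(hsv[...,0]<19)&(hsv[...,1]>200)&(hsv[...,2]>180))
a=cv2.resize(im[110:255,160:360],(800,580),interpolation=cv2.INTER_CUBIC);cv2.imwrite('pics/crop1.png',a)
```

```text
blue [248 177   4  11  26] [249.5 182. ] med [0.5571 0.2508 0.027 ] mean [0.5572 0.2508 0.0267] zmax 0.032
blue [224 182   5  11  27] [226.  186.7] med [0.5438 0.3187 0.0251] mean [0.5443 0.3192 0.0254] zmax 0.029
blue [251 199   4  20  36] [252.3 208.5] med [0.4779 0.243  0.0304] mean [0.4793 0.2425 0.0296] zmax 0.035
blue [232 204   7  19  44] [235.  212.9] med [0.4671 0.2926 0.0297] mean [0.4674 0.2925 0.0285] zmax 0.035
blue [248 240   6   5  24] [250.5 241.7] med [0.3828 0.2481 0.028 ] mean [0.3835 0.2481 0.0281] zmax 0.031
tongs [240 177  17  70 238] [250.7 220.3] med [0.4201 0.2465 0.0246] mean [0.4457 0.2481 0.0236] zmax 0.035
tongs [224 182  17  45 118] [231.9 203.4] med [0.4932 0.3009 0.0265] mean [0.4953 0.302  0.0256] zmax 0.035
box [ 295  120   51   68 2285] [320.4 153.6] med [0.6343 0.0432 0.0372] mean [0.6357 0.0429 0.0473] zmax 0.113
0.03 1727 [0.649  0.0392 0.0364] [(639.4913330078125, 42.069984436035156), (109.7861328125, 181.15541076660156), 74.73099517822266]
0.06 445 [0.6009 0.0527 0.0785] [(596.3424072265625, 54.27449417114258), (55.97549057006836, 76.93148040771484), 75.0167465209961]
0.09 91 [0.5662 0.0622 0.107 ] [(567.1212768554688, 62.169166564941406), (49.156578063964844, 12.131302833557129), 73.90518951416016]
```

View pics/crop1.png

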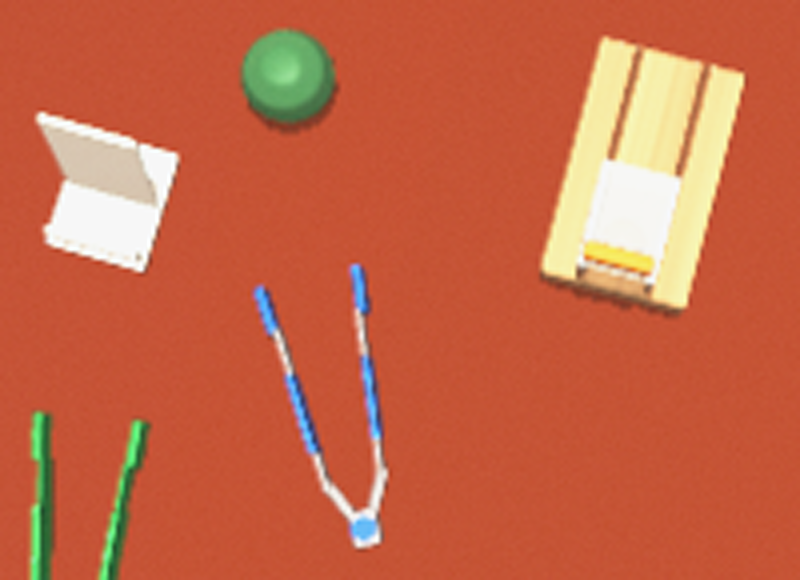

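The picture agrees with the measurements. The box centre is at (0.640, 0.042) with +x at -15.2°, and the rectangle sizes match the stated ones. The tongs' hinge is at (0.383, 0.248), the sleeves' midpoint at about (0.471, 0.267), and the heading is 12.4°.

```bash
cat >> h.py <<'E'
def tob(xb,yb=0,a=np.radians(-15.2),o=(.6395,.042)): return [o[0]+xb*np.cos(a)-yb*np.sin(a),o[1]+xb*np.sin(a)+yb*np.cos(a)]
def shares(tgt,yaw,p=None,y0=None):
    s=status.get_state()
    p=s['tcp_pos'] if p is None else np.array(p); y0=s['eef_rot'][2] if y0 is None else y0
    d=np.array(tgt)-p;y=np.radians(y0);c,n=np.cos(y),np.sin(y)
    dy=(yaw-y0+180)%360-180
    print('from',p.round(4),round(y0,2),'shares',(np.array([c*d[0]+n*d[1],n*d[0]-c*d[1],-d[2]])/.2).round(4),'yaw',round(-dy/360,4))
E
python3 - <<'E'
from h import *
shares(tob(-.125)+[.14],164.8)
p=[.257,-.624,.213]
shares([.35,-.39,.19],177,p,-157.6)
shares([.44,-.15,.17],164.8,[.35,-.39,.19],177)
shares(tob(-.125)+[.14],164.8,[.44,-.15,.17],164.8)
E
```

```text
from [ 0.2569 -0.6237  0.2125] -157.61 shares [-2.5411  2.7305  0.3627] yaw 0.1044
from [ 0.257 -0.624  0.213] -157.6 shares [-0.8758  0.9045  0.115 ] yaw 0.0706
from [ 0.35 -0.39  0.19] 177 shares [-0.3866  1.2219  0.1   ] yaw 0.0339
from [ 0.44 -0.15  0.17] 164.8 shares [-0.0859  1.1879  0.15  ] yaw -0.0
```

Call:
{"op": "step_arm", "data": {
  "xyz": [
    [-0.87, 0.9, 0.1],
    [-0.87, 0.9, 0.1],
    [-0.87, 0.9, 0.1],
    [-0.87, 0.9, 0.1],
    [-0.87, 0.9, 0.1],
    [-0.87, 0.9, 0.1],
    [-0.87, 0.9, 0.1],
    [-0.87, 0.9, 0.1],
    [-0.87, 0.9, 0.1],
    [-0.87, 0.9, 0.1]
  ],
  "yaw": [0.07, 0.07, 0.07, 0.07, 0.07, 0.07, 0.07, 0.07, 0.07, 0.07],
  "claw": [1, 1, 1, 1, 1, 1, 1, 1, 1, 1],
  "grip_force": 20
}}

```text
time_s: 0.93
tcp_pos: [0.3493, -0.392, 0.1933]
eef_rot: [-180.0, -0.0, 177.2]
contact_force: [-0.2, 0.8, -0.1]
gripper_width: 0.0266
gripper_force: 0.0
```

Call:
{"op": "step_arm", "data": {
  "xyz": [
    [-0.35, 1, 0.1],
    [-0.35, 1, 0.1],
    [-0.35, 1, 0.1],
    [-0.35, 1, 0.1],
    [-0.35, 1, 0.1],
    [-0.35, 1, 0.1],
    [-0.35, 1, 0.1],
    [-0.35, 1, 0.1]
  ],
  "yaw": [0.034, 0.034, 0.034, 0.034, 0.034, 0.034, 0.034, 0.034],
  "claw": [1, 1, 1, 1, 1, 1, 1, 1]
}}

```text
time_s: 1.6
tcp_pos: [0.4293, -0.1954, 0.1732]
eef_rot: [-180.0, -0.0, 165.0]
contact_force: [0.1, 0.1, -0.3]
gripper_width: 0.0003
gripper_force: 0.0
```

Call:
{"op": "step_arm", "data": {
  "xyz": [
    [-0.1, 1, 0],
    [-0.1, 1, 0],
    [-0.1, 1, 0],
    [-0.1, 1, 0],
    [-0.1, 1, 0],
    [-0.1, 1, 0],
    [-0.1, 1, 0],
    [-0.1, 1, 0]
  ],
  "yaw": [0, 0, 0, 0, 0, 0, 0, 0],
  "claw": [1, 1, 1, 1, 1, 1, 1, 1]
}}

```text
time_s: 2.27
tcp_pos: [0.5002, -0.0085, 0.173]
eef_rot: [-180.0, -0.1, 164.9]
contact_force: [0.1, -0.0, -0.6]
gripper_width: 0.001
gripper_force: 0.0
```

Run:
```python
from h import *
shares(tob(-.120)+[.10],164.8)
```

```text
from [ 0.5002 -0.0085  0.173 ] 164.87 shares [-0.0064  0.4261  0.3651] yaw 0.0002
```

Call:
{"op": "step_arm", "data": {
  "xyz": [
    [0, 0.426, 0],
    [0, 0.426, 0.1],
    [0, 0.426, 0.365],
    [0, 0.426, 0.365],
    [0, 0.426, 0.365],
    [0, 0.426, 0.365],
    [0, 0.426, 0.365]
  ],
  "yaw": [0, 0, 0, 0, 0, 0, 0],
  "claw": [1, 1, 1, 1, 1, 1, 1]
}}

```text
time_s: 2.85
tcp_pos: [0.5234, 0.074, 0.1017]
eef_rot: [180.0, 0.1, 164.9]
contact_force: [0.7, -0.1, 0.8]
gripper_width: 0.0009
gripper_force: 0.0
```

Call:
{"op": "step_arm", "data": {
  "xyz": [
    [-0.04, 0, 0],
    [-0.08, 0, 0],
    [-0.12, 0, 0],
    [-0.14, 0, 0],
    [-0.16, 0, 0],
    [-0.18, 0, 0],
    [-0.2, 0, 0],
    [-0.22, 0, 0],
    [-0.24, 0, 0],
    [-0.26, 0, 0],
    [-0.28, 0, 0],
    [-0.3, 0, 0],
    [-0.32, 0, 0],
    [-0.34, 0, 0],
    [-0.36, 0, 0],
    [-0.38, 0, 0],
    [-0.4, 0, 0],
    [-0.4, 0, 0]
  ],
  "yaw": [0, 0, 0, 0, 0, 0, 0, 0, 0, 0, 0, 0, 0, 0, 0, 0, 0, 0],
  "claw": [1, 1, 1, 1, 1, 1, 1, 1, 1, 1, 1, 1, 1, 1, 1, 1, 1, 1]
}}

```text
time_s: 4.35
tcp_pos: [0.6005, 0.0542, 0.1003]
eef_rot: [-180.0, 0.0, 164.9]
contact_force: [0.9, -0.7, 0.6]
gripper_width: 0.0005
gripper_force: 0.0
```

```bash
cat > cov.py <<'E'
from h import *
im,d=grab('top');P=world('top',d);v,u=np.indices(d.shape)
q=P[(u>285)&(u<360)&(v>100)&(v<200)&(P[...,2]>.06)&(P[...,2]<.09)]
q=q[np.isfinite(q[:,0])]
b=(q[:,:2]-[.6395,.042])@np.array([[np.cos(a:=np.radians(-15.2)),-np.sin(a)],[np.sin(a),np.cos(a)]])
print('roof xb',np.percentile(b[:,0],[1,99]).round(4),len(q))
s=status.get_state();t=s['tcp_pos'];e=(t[:2]-[.6395,.042])@np.array([np.cos(a),np.sin(a)]);print('tcp xb',e,t,s['contact_force'])
E
python3 cov.py
```

```text
roof xb [-0.083  -0.0567] 47
tcp xb -0.041283682936464616 [0.60004946 0.05425551 0.10023113] [-0.02065624 -0.24420088 -0.86671649]
```

Call:
{"op": "step_arm", "data": {
  "xyz": [
    [-0.01, 0, 0],
    [-0.02, 0, 0],
    [-0.03, 0, 0],
    [-0.04, 0, 0],
    [-0.05, 0, 0],
    [-0.055, 0, 0]
  ],
  "yaw": [0, 0, 0, 0, 0, 0],
  "claw": [1, 1, 1, 1, 1, 1]
}}

```text
time_s: 4.9
tcp_pos: [0.6106, 0.0515, 0.1003]
eef_rot: [180.0, 0.0, 165.0]
contact_force: [-0.0, -0.0, -0.3]
gripper_width: 0.0008
gripper_force: 0.0
```

Call:
{"op": "step_arm", "data": {
  "xyz": [
    [-0.01, 0, 0],
    [-0.02, 0, 0],
    [-0.025, 0, 0],
    [-0.025, 0, 0]
  ],
  "yaw": [0, 0, 0, 0],
  "claw": [1, 1, 1, 1]
}}

```text
time_s: 5.23
tcp_pos: [0.6154, 0.0502, 0.1003]
eef_rot: [-180.0, 0.0, 164.9]
contact_force: [0.2, 0.0, 0.1]
gripper_width: 0.0007
gripper_force: 0.0
```

```bash
python3 cov.py
```

```text
roof xb [-0.0831 -0.0421] 165
tcp xb -0.02554551297768862 [0.61525605 0.05019903 0.10029431] [0.41672128 0.43578752 0.4632591 ]
```

Run:
```python
from h import *
im,d=grab('side');t,_=grab('top')
a=cv2.resize(im[80:280,200:400],(560,560),interpolation=cv2.INTER_CUBIC)
b=cv2.resize(t[100:200,280:360],None,fx=3,fy=5.6)
cv2.imwrite('pics/s1.png',np.hstack([a,b[:560]]))
```

```text
(no output)
```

View pics/s1.png

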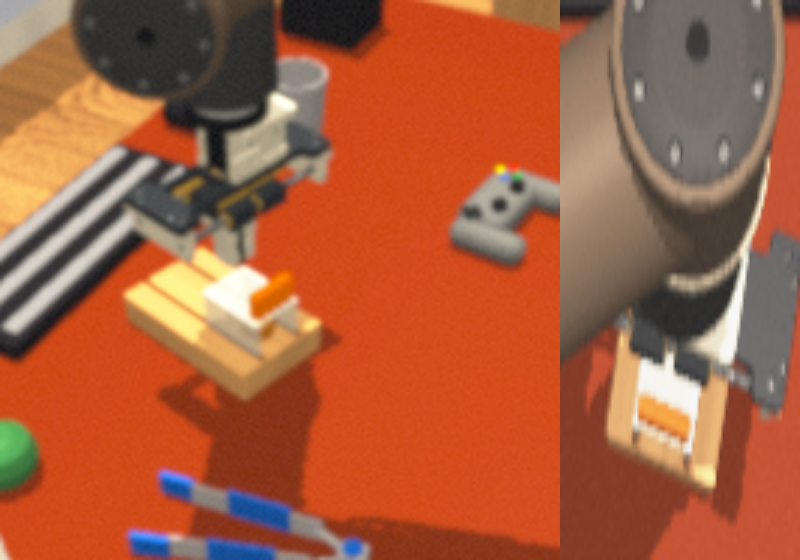

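The fingers (about (235,250) in the crop) stand above and behind the orange grip (about (270,295)). The cover hasn't moved, so I need the fingers' true location from depth.

Run:
```python
from h import *
s=status.get_state();print(s['tcp_pos'],s['eef_rot'],s['joints'],s['gripper_width'])
z=np.load('/tmp/side.npz');im,d=z['im'],z['d'];P=world('side',d)
a=np.radians(-15.2);M=np.array([[np.cos(a),-np.sin(a)],[np.sin(a),np.cos(a)]])
for (r,c) in [(167,283),(160,284),(170,268),(165,265),(150,290),(185,297),(180,290),(150,250)]:
    p=P[r-1:r+2,c-1:c+2].reshape(-1,3);p=np.nanmedian(p,0);print(r,c,p.round(3),'b',((p[:2]-[.6395,.042])@M).round(3),im[r,c])
# points near tcp
B=(P[...,:2]-[.6395,.042])@M
m=(abs(B[...,0])<.15)&(abs(B[...,1])<.1)&(P[...,2]>.05)&(P[...,2]<.2)
for lo in np.arange(.05,.2,.01):
    k=m&(P[...,2]>=lo)&(P[...,2]<lo+.01)
    if k.any(): print(round(lo,2),k.sum(),np.percentile(B[k],[2,50,98],axis=0).round(3).T.tolist())
```

```text
[0.61512792 0.05023778 0.1003375 ] [-1.79999115e+02 -5.50425869e-03  1.64946887e+02] [ 2.27728866e+01  2.04702356e+01 -1.52745496e+01 -3.29753680e-03
 -5.42601053e+01 -1.27824074e+02] 0.0006571449036481719
167 283 [0.605 0.062 0.143] b [-0.038  0.011] [124 150 161]
160 284 [0.585 0.088 0.191] b [-0.065  0.03 ] [50 53 54]
170 268 [0.599 0.143 0.193] b [-0.066  0.087] [132 166 192]
165 265 [0.601 0.15  0.212] b [-0.066  0.094] [121 143 155]
150 290 [0.587 0.054 0.2  ] b [-0.054 -0.002] [ 57  91 110]
185 297 [0.562 0.065 0.102] b [-0.081  0.002] [  0  96 213]
180 290 [0.606 0.033 0.078] b [-0.03  -0.018] [235 250 253]
150 250 [0.658 0.127 0.222] b [-0.004  0.087] [89 90 89]
0.05 78 [[-0.084, -0.069, -0.011], [-0.027, 0.026, 0.029]]
0.06 69 [[-0.084, -0.057, -0.011], [-0.026, 0.027, 0.03]]
0.07 251 [[-0.084, -0.035, -0.008], [-0.027, 0.01, 0.029]]
0.08 77 [[-0.084, -0.08, -0.014], [-0.024, 0.01, 0.029]]
0.09 41 [[-0.084, -0.081, -0.071], [-0.022, 0.008, 0.027]]
0.1 83 [[-0.083, -0.079, -0.07], [-0.023, 0.002, 0.026]]
0.11 20 [[-0.08, -0.037, -0.018], [-0.015, 0.007, 0.024]]
0.12 36 [[-0.04, -0.037, -0.018], [-0.011, 0.01, 0.017]]
0.13 44 [[-0.041, -0.037, -0.018], [-0.015, 0.008, 0.018]]
0.14 40 [[-0.04, -0.037, -0.023], [-0.016, 0.008, 0.021]]
0.15 34 [[-0.041, -0.038, -0.023], [-0.017, 0.009, 0.022]]
0.16 8 [[-0.04, -0.038, -0.035], [0.015, 0.022, 0.025]]
0.17 8 [[-0.06, -0.029, 0.0], [-0.066, 0.035, 0.087]]
0.18 148 [[-0.068, -0.051, 0.004], [-0.084, 0.035, 0.09]]
0.19 253 [[-0.068, -0.058, 0.002], [-0.083, 0.031, 0.09]]
```

The camera puts the real fingertips at z≈0.11 and the gripper body at about 0.175. That's roughly 25 mm higher than the reported TCP implies, so the fingers passed over the grip. I'll go back, get lower and check the tip height by camera.

Call:
{"op": "step_arm", "data": {
  "xyz": [
    [0, 0, -0.1],
    [0.1, 0, -0.1],
    [0.25, 0, -0.1],
    [0.4, 0, -0.1],
    [0.55, 0, -0.1],
    [0.55, 0, -0.1],
    [0.55, 0, 0.1],
    [0.55, 0, 0.1]
  ],
  "yaw": [0, 0, 0, 0, 0, 0, 0, 0],
  "claw": [1, 1, 1, 1, 1, 1, 1, 1]
}}

```text
time_s: 6.05
tcp_pos: [0.5058, 0.0781, 0.0766]
eef_rot: [-179.9, -0.3, 164.9]
contact_force: [-2.0, 0.2, -1.6]
gripper_width: 0.0006
gripper_force: 0.0
```

```bash
cat > tip.py <<'E'
from h import *
s=status.get_state();t=s['tcp_pos'];print(t,s['eef_rot'][2],s['contact_force'],s['gripper_width'])
im,d=grab('side');P=world('side',d)
y=np.radians(s['eef_rot'][2]);D=P[...,:2]-t[:2]
X=D@[np.cos(y),np.sin(y)];Y=D@[np.sin(y),-np.cos(y)]
m=(abs(X)<.022)&(abs(Y)<.07)&(P[...,2]>t[2]-.03)&(P[...,2]<t[2]+.09)
for lo in np.arange(t[2]-.03,t[2]+.09,.008):
    k=m&(P[...,2]>=lo)&(P[...,2]<lo+.008)
    if k.sum()>3: print(round(lo-t[2],3),k.sum(),np.percentile(X[k],[3,50,97]).round(3),np.percentile(Y[k],[3,50,97]).round(3))
E
python3 tip.py
```

```text
[0.50579448 0.07814991 0.0765647 ] 164.9280919845939 [-1.95430387  0.18573949 -1.64216259] 0.0006314901108578587
0.01 7 [-0.005  0.011  0.012] [-0.005  0.003  0.014]
0.018 32 [-0.006  0.011  0.014] [-0.014  0.008  0.016]
0.026 28 [-0.006  0.011  0.014] [-0.013  0.01   0.016]
0.034 38 [-0.006  0.012  0.015] [-0.015  0.005  0.017]
0.042 28 [-0.003  0.012  0.014] [-0.018  0.008  0.018]
0.05 14 [0.003 0.012 0.014] [-0.001  0.015  0.02 ]
0.058 6 [-0.004  0.012  0.013] [0.016 0.019 0.023]
0.074 7 [0.002 0.007 0.012] [0.031 0.033 0.034]
0.082 16 [-0.021  0.009  0.019] [0.032 0.033 0.036]
```

Call:
{"op": "step_arm", "data": {
  "xyz": [
    [0, 0, 0.015],
    [-0.05, 0, 0.015],
    [-0.1, 0, 0.015],
    [-0.15, 0, 0.015],
    [-0.2, 0, 0.015],
    [-0.22, 0, 0.015],
    [-0.24, 0, 0.015],
    [-0.27, 0, 0.015],
    [-0.3, 0, 0.015],
    [-0.33, 0, 0.015],
    [-0.36, 0, 0.015],
    [-0.39, 0, 0.015],
    [-0.42, 0, 0.015],
    [-0.45, 0, 0.015],
    [-0.48, 0, 0.015],
    [-0.5, 0, 0.015]
  ],
  "yaw": [0, 0, 0, 0, 0, 0, 0, 0, 0, 0, 0, 0, 0, 0, 0, 0],
  "claw": [1, 1, 1, 1, 1, 1, 1, 1, 1, 1, 1, 1, 1, 1, 1, 1]
}}

```text
time_s: 7.43
tcp_pos: [0.6063, 0.0526, 0.0773]
eef_rot: [-180.0, 0.0, 164.9]
contact_force: [-1.9, 0.4, -0.2]
gripper_width: 0.0005
gripper_force: 0.6
```

Call:
{"op": "step_arm", "data": {
  "xyz": [
    [-0.015, 0, 0],
    [-0.03, 0, 0],
    [-0.045, 0, 0],
    [-0.05, 0, 0]
  ],
  "yaw": [0, 0, 0, 0],
  "claw": [1, 1, 1, 1]
}}

```text
time_s: 7.77
tcp_pos: [0.6154, 0.0505, 0.0775]
eef_rot: [180.0, 0.0, 165.0]
contact_force: [0.0, 0.4, 0.4]
gripper_width: 0.0007
gripper_force: 0.4
```

```bash
cat > cov2.py <<'E'
from h import *
im,d=grab('side');P=world('side',d);hsv=cv2.cvtColor(im,cv2.COLOR_BGR2HSV)
a=np.radians(-15.2);B=(P[...,:2]-[.6395,.042])@np.array([[np.cos(a),-np.sin(a)],[np.sin(a),np.cos(a)]])
m=(hsv[...,0]>8)&(hsv[...,0]<20)&(hsv[...,1]>215)&(abs(B[...,0])<.1)&(abs(B[...,1])<.04)&(P[...,2]>.08)&(P[...,2]<.115)
print('block xb',m.sum(),np.percentile(B[m][:,0],[2,50,98]).round(4))
s=status.get_state();e=(s['tcp_pos'][:2]-[.6395,.042])@[np.cos(a),np.sin(a)];print('tcp xb',e,s['contact_force'])
E
python3 cov2.py
```

```text
block xb 15 [-0.0183 -0.0139 -0.0113]
tcp xb -0.024908116374790325 [0.07974925 0.09929666 0.09747897]
```

Call:
{"op": "step_arm", "data": {
  "xyz": [
    [-0.01, 0, 0],
    [-0.02, 0, 0],
    [-0.025, 0, 0],
    [-0.025, 0, 0]
  ],
  "yaw": [0, 0, 0, 0],
  "claw": [1, 1, 1, 1]
}}

```text
time_s: 8.15
tcp_pos: [0.6205, 0.049, 0.0774]
eef_rot: [180.0, 0.0, 165.0]
contact_force: [0.3, -0.5, 0.4]
gripper_width: 0.0007
gripper_force: 0.0
```

Call:
{"op": "step_arm", "data": {
  "xyz": [
    [0.1, 0, 0],
    [0.3, 0, 0],
    [0.5, 0, 0],
    [0.5, 0, -0.2],
    [0.5, 0, -0.6],
    [0.5, 0, -0.6],
    [0.5, 0, -0.6],
    [0.5, 0, -0.6]
  ],
  "yaw": [0, 0, 0, 0, 0, 0, 0, 0],
  "claw": [1, 1, 1, 1, 1, -1, -1, -1]
}}

```text
time_s: 8.82
tcp_pos: [0.525, 0.0757, 0.2004]
eef_rot: [179.8, 0.3, 165.0]
contact_force: [-1.4, 1.1, -0.9]
gripper_width: 0.0149
gripper_force: 0.0
```

```bash
python3 cov2.py
python3 - <<'E'
from h import *
im,d=grab('side');t,_=grab('top')
a=cv2.resize(im[120:320,200:400],(560,560),interpolation=cv2.INTER_CUBIC)
b=cv2.resize(t[100:200,280:360],None,fx=3,fy=5.6)
cv2.imwrite('pics/s2.png',np.hstack([a,b[:560]]))
E
```

```text
block xb 90 [-0.0133 -0.0105 -0.0066]
tcp xb -0.12037443815842633 [-0.25025489  0.34215517 -0.83472032]
```

View pics/s2.png

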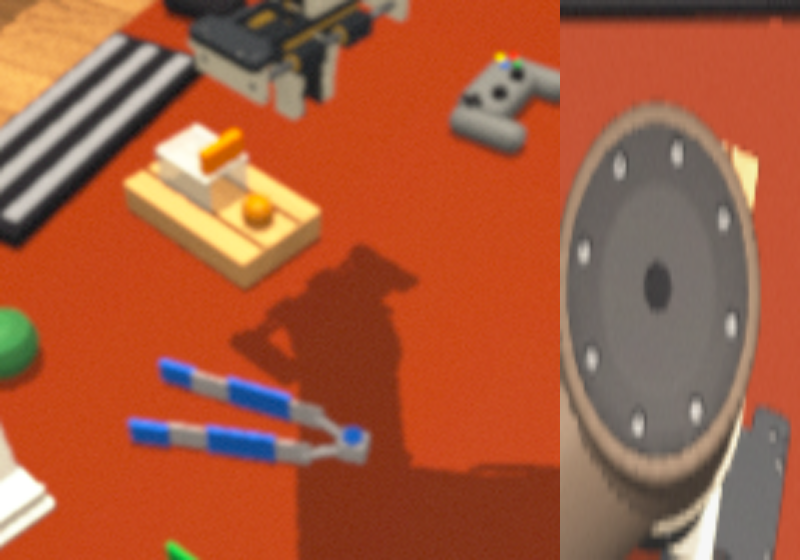

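The cover is open, with the block front at xb≈-0.013, which means a travel of about 0.075. The bun stands free at about (258,210) in the crop. Next I'll locate the bun and hover over the tongs.

Run:
```python
from h import *
z=np.load('/tmp/side.npz');im,d=z['im'],z['d'];P=world('side',d);hsv=cv2.cvtColor(im,cv2.COLOR_BGR2HSV)
a=np.radians(-15.2);B=(P[...,:2]-[.6395,.042])@np.array([[np.cos(a),-np.sin(a)],[np.sin(a),np.cos(a)]])
m=(abs(B[...,0]+.055)<.03)&(abs(B[...,1])<.03)&(P[...,2]>.042)&(P[...,2]<.075)
q=P[m];b=B[m]
print(m.sum(),'zmax',q[:,2].max(),np.percentile(b,[2,50,98],axis=0).round(4))
k=(q[:,2]<.056);
from scipy.optimize import least_squares
f=least_squares(lambda c:np.hypot(b[k][:,0]-c[0],b[k][:,1]-c[1])-.017,[-.055,0],loss='soft_l1',f_scale=.001);print('bun xb,yb',f.x,k.sum(),tob(*f.x))
m=(hsv[...,0]>95)&(hsv[...,0]<135)&(hsv[...,1]>110)&(P[...,0]>.35)&(P[...,0]<.6)&(P[...,1]>.2)&(P[...,1]<.36)
n,l,s,c=cv2.connectedComponentsWithStats(m.astype(np.uint8))
for i in range(1,n):
    if s[i,4]>8:
        q=P[l==i];print(s[i],np.nanmedian(q,0).round(4),np.nanmax(q[:,2]).round(4),q[:,0].min().round(3),q[:,0].max().round(3))
shares([.471,.267,.05],-167.6)
```

```text
121 zmax 0.069494116922731 [[-0.0741 -0.0101]
 [-0.0636  0.0083]
 [-0.0467  0.0186]]
bun xb,yb [-0.05594553  0.00061914] 44 [np.float64(0.5856739739761784), np.float64(0.05726579168239735)]
[257 249  11   9  70] [0.558  0.2539 0.0203] 0.0284 0.545 0.58
[282 256  21  13 171] [0.4774 0.2442 0.0204] 0.0336 0.45 0.51
[247 270  13   9  90] [0.5415 0.3206 0.0199] 0.0304 0.526 0.565
[274 272  24  12 195] [0.4663 0.295  0.0199] 0.0329 0.438 0.507
[323 273   6   6  30] [0.383  0.248  0.0274] 0.0298 0.376 0.391
from [0.5228 0.0746 0.1964] 164.93 shares [0.5003 0.8615 0.7321] yaw -0.0763
```

Call:
{"op": "step_arm", "data": {
  "xyz": [
    [0.5, 0.86, 0],
    [0.5, 0.86, 0],
    [0.5, 0.86, 0],
    [0.5, 0.86, 0],
    [0.5, 0.86, 0],
    [0.5, 0.86, 0.6],
    [0.5, 0.86, 0.6],
    [0.5, 0.86, 0.6],
    [0.5, 0.86, 0.6],
    [0.5, 0.86, 0.6],
    [0.5, 0.86, 0.6]
  ],
  "yaw": [-0.076, -0.076, -0.076, -0.076, -0.076, -0.076, -0.076, -0.076, -0.076, -0.076, -0.076],
  "claw": [-1, -1, -1, -1, -1, -1, -1, -1, -1, -1, -1]
}}

```text
time_s: 9.88
tcp_pos: [0.4725, 0.2673, 0.0785]
eef_rot: [-180.0, 0.0, -167.7]
contact_force: [-0.3, -0.1, 0.5]
gripper_width: 0.0874
gripper_force: 0.0
```

```bash
sed -i 's/abs(X)<.022/abs(X)<.03/;s/abs(Y)<.07/abs(Y)<.09/' tip.py; python3 tip.py
python3 - <<'E'
from h import *
shares([.471,.267,-.008],-167.6)
im=np.load('/tmp/side.npz')['im'];cv2.imwrite('pics/s3.png',cv2.resize(im[150:310,220:380],(560,560),interpolation=cv2.INTER_CUBIC))
E
```

```text
[0.47246502 0.26734393 0.07846644] -167.66418076713728 [-0.32750477 -0.06775277  0.474931  ] 0.0874386327257566
0.01 9 [-0.007  0.008  0.012] [-0.044  0.058  0.059]
0.018 34 [-0.008  0.002  0.013] [-0.053  0.058  0.061]
0.026 23 [-0.007  0.004  0.013] [-0.045  0.059  0.061]
0.034 28 [-0.008  0.006  0.013] [-0.044  0.06   0.061]
0.042 14 [-0.008  0.006  0.012] [-0.047  0.06   0.062]
0.05 7 [0.01  0.012 0.013] [-0.056 -0.046 -0.043]
0.058 7 [0.011 0.013 0.013] [-0.062 -0.056 -0.047]
0.074 20 [-0.029  0.002  0.028] [0.086 0.087 0.089]
0.082 74 [-0.029  0.004  0.028] [-0.047  0.088  0.09 ]
from [0.4729 0.2678 0.0793] -167.67 shares [ 0.0099 -0.0019  0.4364] yaw -0.0002
```

View pics/s3.png

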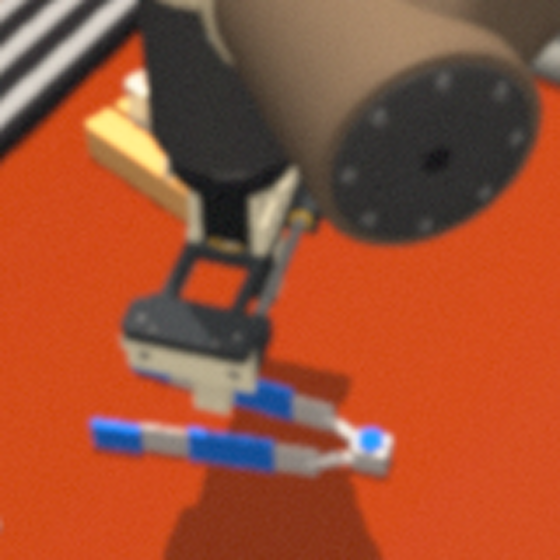

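The picture shows the open fingers straddling the blue sleeves, at about (150,370) to (215,400). The tip offset of +13 mm holds, so I'll descend in stages while watching the force.

Call:
{"op": "step_arm", "data": {
  "xyz": [
    [0, 0, 0.15],
    [0, 0, 0.3],
    [0, 0, 0.34],
    [0, 0, 0.34]
  ],
  "yaw": [0, 0, 0, 0],
  "claw": [-1, -1, -1, -1]
}}

```text
time_s: 10.27
tcp_pos: [0.4714, 0.2664, 0.0092]
eef_rot: [-179.9, -0.1, -167.7]
contact_force: [0.4, 0.0, 0.9]
gripper_width: 0.0875
gripper_force: 0.0
```

Call:
{"op": "step_arm", "data": {
  "xyz": [
    [0, 0, 0.03],
    [0, 0, 0.06],
    [0, 0, 0.075],
    [0, 0, 0.075]
  ],
  "yaw": [0, 0, 0, 0],
  "claw": [-1, -1, -1, -1]
}}

```text
time_s: 10.6
tcp_pos: [0.4717, 0.2671, -0.0054]
eef_rot: [180.0, 0.0, -167.7]
contact_force: [-0.1, 0.2, -1.0]
gripper_width: 0.0877
gripper_force: 0.0
```

```bash
python3 tip.py
```

```text
[ 0.47167606  0.26713241 -0.00538186] -167.68788255804594 [-0.14966734  0.21652376 -0.98112602] 0.08765053284722522
-0.006 10 [-0.03  -0.015  0.019] [-0.069  0.048  0.075]
0.002 591 [-0.028  0.011  0.029] [-0.081  0.057  0.089]
0.01 38 [-0.025  0.014  0.029] [-0.043 -0.022  0.061]
0.018 57 [-0.027  0.005  0.029] [-0.043 -0.02   0.06 ]
0.026 66 [-0.027  0.003  0.028] [-0.042 -0.021  0.061]
0.034 42 [-0.028  0.001  0.029] [-0.044 -0.024  0.062]
0.042 4 [-0.003  0.01   0.012] [-0.044 -0.044  0.052]
0.05 8 [0.012 0.013 0.014] [-0.058 -0.048 -0.044]
0.074 15 [-0.028 -0.     0.026] [0.086 0.087 0.088]
0.082 63 [-0.027  0.001  0.028] [-0.047  0.088  0.09 ]
```

Call:
{"op": "step_arm", "data": {
  "xyz": [
    [0, 0, 0.015],
    [0, 0, 0.015],
    [0, 0, 0.015],
    [0, 0, 0.015],
    [0, 0, 0.015],
    [0, 0, 0.015],
    [0, 0, 0.015],
    [0, 0, 0.015],
    [0, 0, 0.015],
    [0, 0, 0.015]
  ],
  "yaw": [0, 0, 0, 0, 0, 0, 0, 0, 0, 0],
  "claw": [-0.2, -0.14, -0.14, -0.14, -0.14, -0.14, -0.14, -0.14, -0.14, -0.14],
  "grip_force": 12
}}

```text
time_s: 11.48
tcp_pos: [0.4717, 0.2671, -0.0085]
eef_rot: [180.0, 0.0, -167.7]
contact_force: [-0.1, -0.2, 0.9]
gripper_width: 0.0499
gripper_force: 5.0
```

Call:
{"op": "step_arm", "data": {
  "xyz": [
    [0, 0, -0.03],
    [0, 0, -0.08],
    [0, 0, -0.15],
    [0, 0, -0.22],
    [0, 0, -0.3],
    [0, 0, -0.38],
    [0, 0, -0.45],
    [0, 0, -0.5],
    [0, 0, -0.5],
    [0, 0, -0.5]
  ],
  "yaw": [0, 0, 0, 0, 0, 0, 0, 0, 0, 0],
  "claw": [-0.14, -0.14, -0.14, -0.14, -0.14, -0.14, -0.14, -0.14, -0.14, -0.14]
}}

```text
time_s: 12.32
tcp_pos: [0.4716, 0.2672, 0.0919]
eef_rot: [179.9, 0.1, -167.7]
contact_force: [-1.0, -0.0, -1.3]
gripper_width: 0.0503
gripper_force: 4.5
```

```bash
cat > tg.py <<'E'
from h import *
s=status.get_state();t=s['tcp_pos'];print(t,s['eef_rot'],s['gripper_width'])
for n in('side','top'):
    im,d=grab(n,None);P=world(n,d);hsv=cv2.cvtColor(im,cv2.COLOR_BGR2HSV)
    m=(hsv[...,0]>95)&(hsv[...,0]<135)&(hsv[...,1]>110)&(np.linalg.norm(P[...,:2]-t[:2],axis=-1)<.15)
    k,l,st,c=cv2.connectedComponentsWithStats(m.astype(np.uint8))
    y=np.radians(s['eef_rot'][2]+180)
    for i in range(1,k):
        if st[i,4]>8:
            q=P[l==i];D=q[:,:2]-t[:2];A=np.c_[D@[np.cos(y),np.sin(y)],D@[-np.sin(y),np.cos(y)],q[:,2]-t[2]]
            print(n,st[i],'tongs frame rel tcp lo/med/hi',np.nanpercentile(A,[4,50,96],axis=0).round(4).tolist())
E
python3 tg.py; python3 -c "
from h import *
im=np.load('/tmp/side.npz')['im'];cv2.imwrite('pics/s4.png',cv2.resize(im[130:310,200:380],(560,560),interpolation=cv2.INTER_CUBIC))"
```

```text
[0.47162711 0.26718451 0.09194236] [ 1.79940496e+02  5.78858664e-02 -1.67697861e+02] 0.050271752102352796
side [253 222  13   9  79] tongs frame rel tcp lo/med/hi [[0.067, -0.0298, 0.0174], [0.0821, -0.0252, 0.0305], [0.0952, -0.0231, 0.0365]]
side [298 234   4   8  22] tongs frame rel tcp lo/med/hi [[-0.0408, -0.0197, 0.0171], [-0.033, 0.0071, 0.0621], [-0.023, 0.0473, 0.0954]]
side [244 239  11   9  75] tongs frame rel tcp lo/med/hi [[0.0709, 0.027, 0.0181], [0.0826, 0.0309, 0.0286], [0.094, 0.0332, 0.0366]]
side [324 244   7   6  31] tongs frame rel tcp lo/med/hi [[-0.0971, -0.0085, 0.0327], [-0.0912, -0.0009, 0.0347], [-0.0857, 0.0058, 0.0378]]
side [293 246   5   9  29] tongs frame rel tcp lo/med/hi [[-0.0367, 0.0215, 0.0174], [-0.0248, 0.0228, 0.026], [-0.0219, 0.0596, 0.0845]]
top [240 172   5  13  32] tongs frame rel tcp lo/med/hi [[0.0646, -0.0312, 0.0286], [0.0806, -0.0286, 0.0336], [0.0964, -0.0256, 0.0363]]
top [243 241   7   5  27] tongs frame rel tcp lo/med/hi [[-0.0965, -0.007, 0.0321], [-0.0914, -0.0011, 0.0349], [-0.0857, 0.0058, 0.0391]]
```

View pics/s4.png

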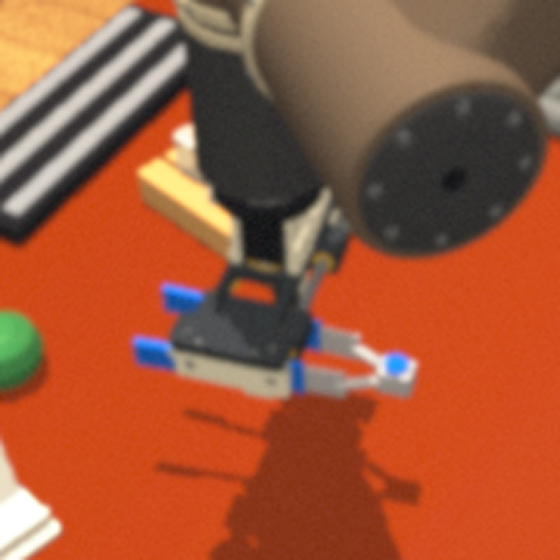

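The tongs hang level in the grip, with the jaws at about (150,350) and (182,298) in the crop. The jaw midpoint is 81.5 mm ahead of the TCP and the underside is at reported z + 9 mm. I'll move above the bun.

```bash
python3 -c "
from h import *
print(tob(-.1375,-.001)); shares(tob(-.1375,-.001)+[.092],164.8)"
```

```text
[np.float64(0.5065480428314163), np.float64(0.07708599556864659)]
from [0.471  0.2665 0.0907] -167.7 shares [ 0.0283 -0.9634 -0.0065] yaw 0.0764
```

Call:
{"op": "step_arm", "data": {
  "xyz": [
    [0.0, -0.08, -0.05],
    [0.0, -0.2, -0.05],
    [0.01, -0.32, -0.05],
    [0.01, -0.44, -0.05],
    [0.02, -0.56, -0.05],
    [0.02, -0.68, -0.05],
    [0.03, -0.8, -0.05],
    [0.03, -0.9, -0.05],
    [0.03, -0.963, -0.05],
    [0.03, -0.963, -0.05],
    [0.03, -0.963, -0.05],
    [0.03, -0.963, -0.05]
  ],
  "yaw": [0.007, 0.016, 0.025, 0.034, 0.044, 0.054, 0.064, 0.072, 0.076, 0.076, 0.076, 0.076],
  "claw": [-0.14, -0.14, -0.14, -0.14, -0.14, -0.14, -0.14, -0.14, -0.14, -0.14, -0.14, -0.14]
}}

```text
time_s: 13.42
tcp_pos: [0.5065, 0.0777, 0.1007]
eef_rot: [-180.0, -0.0, 165.0]
contact_force: [-0.1, 0.8, -1.1]
gripper_width: 0.0503
gripper_force: 4.5
```

```bash
python3 tg.py; python3 -c "
from h import *
im=np.load('/tmp/side.npz')['im'];cv2.imwrite('pics/s5.png',cv2.resize(im[120:260,220:360],(560,560),interpolation=cv2.INTER_CUBIC))
shares(tob(-.1375,-.001)+[.031],164.8)"
```

```text
[0.50645979 0.07766613 0.10074413] [-1.79960816e+02 -4.78658038e-02  1.64977219e+02] 0.05034404570221072
side [314 177  13  14 104] tongs frame rel tcp lo/med/hi [[-0.0405, -0.0261, 0.015], [-0.0091, -0.0209, 0.0314], [0.0083, 0.0341, 0.0889]]
side [311 189   6  10  40] tongs frame rel tcp lo/med/hi [[-0.0268, 0.0201, 0.0166], [-0.0197, 0.0224, 0.0268], [-0.012, 0.0247, 0.039]]
side [338 198   6   5  21] tongs frame rel tcp lo/med/hi [[-0.0976, -0.0073, 0.0345], [-0.0915, -0.0013, 0.0357], [-0.0862, 0.0063, 0.0373]]
top [298 226   6   6  31] tongs frame rel tcp lo/med/hi [[-0.0973, -0.0062, 0.0315], [-0.0904, 0.0006, 0.0358], [-0.0842, 0.007, 0.0398]]
from [0.5066 0.0781 0.101 ] 165.02 shares [-0.0012 -0.0049  0.3502] yaw 0.0006
```

View pics/s5.png

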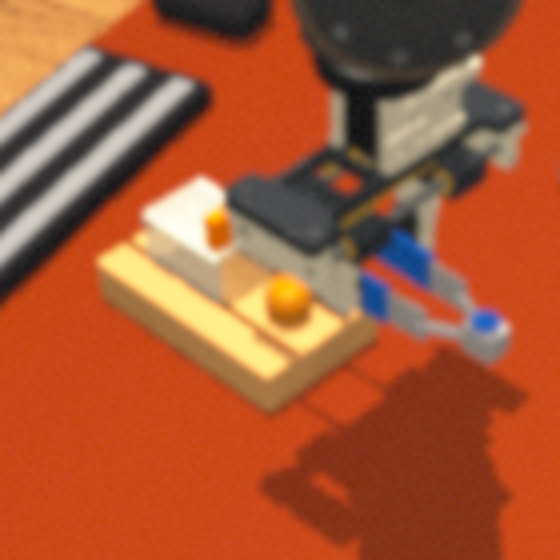

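Call:
{"op": "step_arm", "data": {
  "xyz": [
    [0, -0.005, 0.05],
    [0, -0.005, 0.1],
    [0, -0.005, 0.15],
    [0, -0.005, 0.2],
    [0, -0.005, 0.25],
    [0, -0.005, 0.3],
    [0, -0.005, 0.32],
    [0, -0.005, 0.34],
    [0, -0.005, 0.35],
    [0, -0.005, 0.35]
  ],
  "yaw": [0, 0, 0, 0, 0, 0, 0, 0, 0, 0],
  "claw": [-0.14, -0.14, -0.14, -0.14, -0.14, -0.14, -0.14, -0.14, -0.14, -0.14]
}}

```text
time_s: 14.35
tcp_pos: [0.5065, 0.0765, 0.031]
eef_rot: [-180.0, -0.0, 165.0]
contact_force: [0.3, -0.5, -0.4]
gripper_width: 0.0501
gripper_force: 4.5
```

```bash
python3 tg.py; python3 -c "
from h import *
im=np.load('/tmp/side.npz')['im'];cv2.imwrite('pics/s6.png',cv2.resize(im[140:260,230:350],(560,560),interpolation=cv2.INTER_CUBIC))"
```

```text
[0.50645201 0.07648499 0.03104515] [-1.79981793e+02 -1.57043007e-02  1.64951244e+02] 0.05008613911646163
side [316 197  11  14  86] tongs frame rel tcp lo/med/hi [[-0.0407, -0.0267, 0.0174], [-0.0103, -0.0211, 0.0319], [0.0045, 0.0315, 0.0928]]
side [311 209   6  10  41] tongs frame rel tcp lo/med/hi [[-0.0274, 0.0197, 0.0165], [-0.0194, 0.0226, 0.0277], [-0.012, 0.0239, 0.0393]]
side [338 218   5   5  21] tongs frame rel tcp lo/med/hi [[-0.0976, -0.0075, 0.0344], [-0.0925, -0.0011, 0.036], [-0.0857, 0.0054, 0.0383]]
top [299 227   6   5  24] tongs frame rel tcp lo/med/hi [[-0.0967, -0.0072, 0.0339], [-0.0909, -0.0003, 0.0367], [-0.0858, 0.0065, 0.0402]]
```

View pics/s6.png

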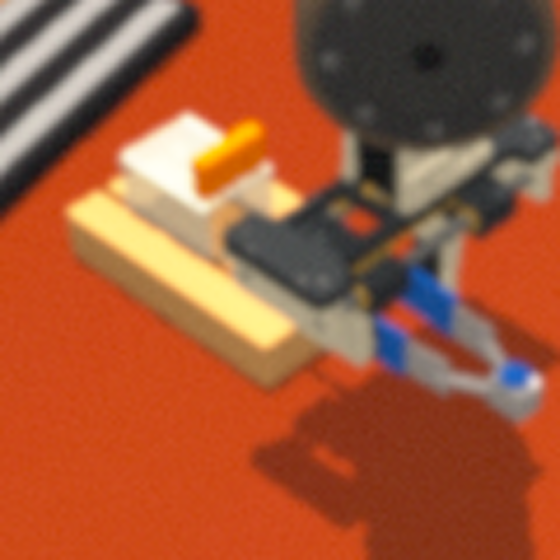

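The bun is hidden behind the gripper, the tongs are in place and there was no contact on the way down. Now I'll squeeze.

Call:
{"op": "step_arm", "data": {
  "xyz": [
    [0, 0, 0],
    [0, 0, 0],
    [0, 0, 0],
    [0, 0, 0],
    [0, 0, 0],
    [0, 0, 0],
    [0, 0, 0],
    [0, 0, 0],
    [0, 0, 0]
  ],
  "yaw": [0, 0, 0, 0, 0, 0, 0, 0, 0],
  "claw": [-0.1, -0.05, 0, 0.05, 0.1, 0.2, 0.2, 0.2, 0.2],
  "grip_force": 18
}}

```text
time_s: 15.2
tcp_pos: [0.5067, 0.0767, 0.0315]
eef_rot: [180.0, 0.0, 165.0]
contact_force: [0.1, 0.3, 0.2]
gripper_width: 0.0412
gripper_force: 18.0
```

The fingers stopped at 41.2 mm (42 expected on the bun) with 18 N. Lifting.

Call:
{"op": "step_arm", "data": {
  "xyz": [
    [0, 0, -0.02],
    [0, 0, -0.05],
    [0, 0, -0.09],
    [0, 0, -0.13],
    [0, 0, -0.18],
    [0, 0, -0.23],
    [0, 0, -0.28],
    [0, 0, -0.33],
    [0, 0, -0.38],
    [0, 0, -0.43],
    [0, 0, -0.47],
    [0, 0, -0.5],
    [0, 0, -0.52],
    [0, 0, -0.52],
    [0, 0, -0.52],
    [0, 0, -0.52],
    [0, 0, -0.52]
  ],
  "yaw": [0, 0, 0, 0, 0, 0, 0, 0, 0, 0, 0, 0, 0, 0, 0, 0, 0],
  "claw": [0.2, 0.2, 0.2, 0.2, 0.2, 0.2, 0.2, 0.2, 0.2, 0.2, 0.2, 0.2, 0.2, 0.2, 0.2, 0.2, 0.2]
}}

```text
time_s: 16.62
tcp_pos: [0.5062, 0.0764, 0.1348]
eef_rot: [-180.0, -0.0, 164.9]
contact_force: [0.4, -0.1, -1.7]
gripper_width: 0.0416
gripper_force: 18.0
```

```bash
python3 cov2.py; python3 -c "
from h import *
im=np.load('/tmp/side.npz')['im'];cv2.imwrite('pics/s7.png',cv2.resize(im[110:250,220:360],(560,560),interpolation=cv2.INTER_CUBIC))
print(status.get_state()['gripper_width'])
hsv=cv2.cvtColor(im,cv2.COLOR_BGR2HSV);P=world('side',np.load('/tmp/side.npz')['d'])
m=(hsv[...,0]>8)&(hsv[...,0]<20)&(hsv[...,1]>190)&(P[...,2]>.115)&(np.hypot(P[...,0]-.5857,P[...,1]-.0573)<.04);print(m.sum(),np.median(P[m],0) if m.any() else '')"
```

```text
block xb 62 [-0.0136 -0.0103 -0.0074]
tcp xb -0.13764498128839414 [ 0.40673923  0.52656835 -1.62984626]
0.04150564162816004
0
```

View pics/s7.png

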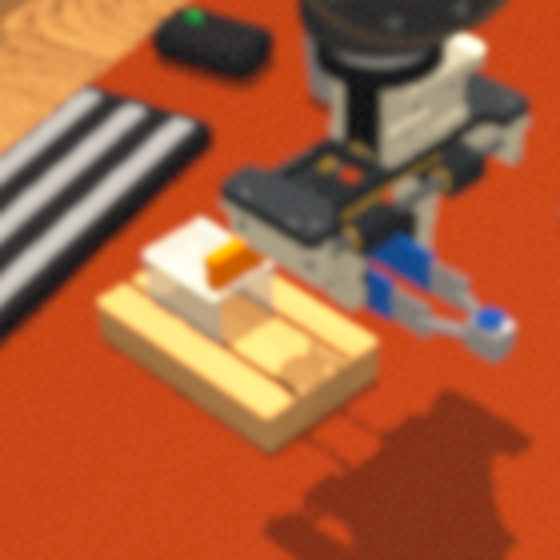

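The bun is off the base at about (300,360), the cover is still in its catch, and the grip is steady at 41.5 mm. Handing in.

```bash
python3 -c "
from plant import job
print(job.close_job())"
```

```text
the job is handed in; nothing more can be done
None
```

The job is handed in (no verdict came back): the cover is open at about 75 mm of travel, which is in its catch. The tongs are held at 18 N and 41.5 mm, and the bun has been lifted about 10 cm; it was hidden behind the gripper in the last picture, so I judged that from the empty base and the steady opening.

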